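Rinsed flip-cap bottles onto their drip saucers

TASK

Stand each of the three clear plastic flip-cap bottles upright in the white drip saucer that matches its size, flat on the saucer's floor inside the rim and let go: the largest bottle in the largest saucer, the middle one in the middle one, the smallest in the smallest. Do not knock any bottle over, and leave the cork-lidded jar, the kettle, the mixing bowl and the brush where they are.

Things in the scene. Friction and masses are not known exactly. Their poses are not given: they have to be found in the camera images.
- bottle_large: The largest of three empty clear (slightly milky-looking) plastic bottles with white flip caps, loose, standing upright, 70 g or so. Round body 70 mm across up to 102 mm, then a shoulder narrowing to the cap; the cap is 36 mm across and runs from 116 to 150 mm above the base (total height 150 mm), a good place to grip from above. Origin: centre of the underside; z up along the bottle. Its yaw does not matter.
- bottle_medium: The middle-sized of three empty clear (slightly milky-looking) plastic bottles with white flip caps, loose, standing upright, 50 g or so. Round body 56 mm across up to 74 mm, then a shoulder narrowing to the cap; the cap is 30 mm across and runs from 86 to 120 mm above the base (total height 120 mm), a good place to grip from above. Origin: centre of the underside; z up along the bottle. Its yaw does not matter.
- bottle_small: The smallest of three empty clear (slightly milky-looking) plastic bottles with white flip caps, loose, standing upright, 30 g or so. Round body 42 mm across up to 48 mm, then a shoulder narrowing to the cap; the cap is 26 mm across and runs from 58 to 92 mm above the base (total height 92 mm), a good place to grip from above. Origin: centre of the underside; z up along the bottle. Its yaw does not matter.
- saucer_large: The largest of three round white ceramic drip saucers, fixed to the counter. Outer diameter 104 mm at the rim, clear inside diameter at least 88 mm, rim 14 mm high, flat inner floor 5 mm above the counter. Origin: centre of the underside, on the counter; z up.
- saucer_medium: The middle-sized of three round white ceramic drip saucers, fixed to the counter. Outer diameter 88 mm at the rim, clear inside diameter at least 72 mm, rim 14 mm high, flat inner floor 5 mm above the counter. Origin: centre of the underside, on the counter; z up.
- saucer_small: The smallest of three round white ceramic drip saucers, fixed to the counter. Outer diameter 72 mm at the rim, clear inside diameter at least 56 mm, rim 14 mm high, flat inner floor 5 mm above the counter. Origin: centre of the underside, on the counter; z up.
- jar: Squat storage jar of clear glass, 74 mm across, with a broad brown cork lid 68 mm across, 104 mm high in all, loose, 0.45 kg; stands among the bottles and saucers. Not one of the bottles: leave it. Origin: centre of the underside; z up.
- kettle: Turquoise kettle, loose, 0.95 kg, body 170 mm across, spout reaching 137 mm from the centre along its own +x, black arched handle up to 222 mm high; stands to the robot's right of the work. Leave it. Origin: centre of the underside.
- bowl: Stainless mixing bowl, loose, 200 mm across the rim, 85 mm high; stands to the robot's left of the work. Leave it. Origin: centre of the underside.
- brush: Grey silicone bottle brush lying on the far side of the work, loose, 275 mm long and 42 mm high: ridged head towards its own +x, wooden handle towards -x. Leave it. Origin: on the counter, under the neck of the brush between head and handle; x along the brush.
Mind the look-alikes: they are no part of the job. Leave any orange look-alike of the bottle_small alone.

How it is judged:
By the outcome, as a careful person would: the job done as asked, in the order asked, and still so for the second after the job is handed in, with the robot touching nothing.
It also fails if it takes over 96 s, if anything falls off the work surface, if the arm or the gripper's body presses on something with over 40 N, if the wrist force passes 120 N, or if a joint passes its speed limit or range.

ROBOT

A 6-joint arm with a two-finger parallel gripper is mounted at the origin on the work surface. World frame = base frame: x ahead of the robot, y to its left, z up, the work surface at z = 0. Lengths are in mm, angles in rad, forces in N, time in s.
With the tool pointing down it reaches from about 350 to 975 mm from the base axis. Payload 7.1 kg.
Tool frame: the origin (TCP) lies on the front face of the gripper's body, between the roots of the fingers; the fingertips stand 80 mm ahead of it and the grasp point (between the pads) lies 61 mm ahead of it (env.tips_ahead is the distance from the TCP to the fingertips, in mm); z points along the fingers, y is the line along which they close (so a half turn about z gives the same grasp; the last joint's range is limited). The gripper opens to 88 mm and grips with 3 to 60 N. Pads are 20 mm wide; open, the fingers measure 115 mm over their backs; the gripper's body (75 mm by 178 mm) begins 61 mm behind the grasp point.
Start: joints at [-0.019, 0.423, 1.63, -0, 1.089, -0.019], TCP at [624.984, 0.026, 302.675] pointing down, gripper open.
Joint ranges: [-3, 3], [-0.9, 2.11], [0.09, 2.58], [-1.31, 4.45], [0.11, 2.69], [-2.54, 2.54]. Speed limits (rad/s): [2.39, 2.39, 3.01, 3.14, 3.14, 3.14].

INTERFACE

Orientations are given as a unit quaternion [x, y, z, w].
In Python, from station import env, set_gripper, viewer, workorder gives the robot as it stands. Calls block until the motion is done:
- env.reach(position, orientation): joint-space move of the TCP to a pose.
- env.move_l(position, rot=None, rate=150, f_stop=None): straight line of the TCP; rot=None keeps the orientation; rate is the mean speed in mm/s. With f_stop (N) it stops when the force on the tool has changed by that much, and returns True; else False.
- env.move_joints(angles): joint-space move.
- set_gripper(opening): finger opening in mm; the grip force is fixed at half the most; returns when the fingers have stopped.
- env.hold(seconds).
- env.ik(position, orientation): joint angles nearest the present ones, or None.
- env.read_state(): the state.
- viewer.camera(name): name is "scene" or "side" or "wrist"; returns the picture (400x640x3 uint8, blue, green, red); there is no depth.
- viewer.camera_params(name): a dict with "fx", "fy", "cx", "cy" (pixels), "dist" ([k1, k2, p1, p2, k3] as OpenCV has them; the pictures are not rectified), "pose" (4x4, takes a point from camera to world coordinates); the wrist camera has in their place "tool_from_camera" (4x4, takes a point from camera to tool coordinates, whose origin is the TCP and whose axes are the flange's). Camera axes: x right, y up, looking along -z (the intrinsics and any distortion apply to the point x, -y, -z); pixel columns grow to the right and rows downward; lengths in mm; the calibration is good to about 2 mm. A picture is of the moment at which its call begins: read the wrist's pose just before it. camera_params takes no time and is no camera call.
A pose or a line that the arm cannot do raises env.IKError and nothing moves.
- workorder.sign_off(): hands the job in; it is judged then, once.
The state is a dict: "time_s": time; "qpos": joint angles; "dq": joint speeds; "tau": joint torques, N m; "tool_pos": TCP position; "orientation": TCP orientation; "force": force on the tool from outside, world axes, zero at the start; "wrist_torque": the same for the moment, N m; "width": finger opening in mm; "grip_force": force on a finger pad.
Only numpy, scipy, OpenCV 4.12 (cv2) and the standard library are available. Lean on these libraries where they do the work, as an engineer would, in place of code of your own. Each camera call takes 0.05 s, during which the arm holds its last target. There are 200 camera calls.

## Working session

There is one attempt and no reset: what is moved stays moved. The work goes in short steps, each a Python script; the robot and the scene stay as the last script left them, time stands still between calls to the robot, and variables do not carry over. Pictures are saved under pics/ and viewed, at most 14 in all, crops included, and the job is handed in when it is done.

```bash
ls; mkdir -p pics; python3 - <<'E'
from station import env, viewer
import cv2
for n in ("scene","side","wrist"):
    s=env.read_state()
    cv2.imwrite(f"pics/{n}0.png",viewer.camera(n))
    print(n,viewer.camera_params(n))
print(s['time_s'],s['tool_pos'],s['orientation'])
E
```

```text
pics
scene {'fx': 457.0515669549084, 'fy': 457.0515669549084, 'cx': 312.71504121600157, 'cy': 202.36226127502897, 'dist': array([-0.0249957,  0.       ,  0.       ,  0.       ,  0.       ]), 'pose': array([[-8.55334563e-01, -3.51104870e-01,  3.80956895e-01,
         1.20484753e+03],
       [ 5.17964332e-01, -5.64273597e-01,  6.42890550e-01,
         1.03398593e+03],
       [-1.07580852e-02,  7.47208591e-01,  6.64502510e-01,
         1.09496449e+03],
       [ 0.00000000e+00,  0.00000000e+00,  0.00000000e+00,
         1.00000000e+00]])}
side {'fx': 390.76173275284947, 'fy': 390.76173275284947, 'cx': 321.1421524053037, 'cy': 194.3804489826429, 'dist': array([-0.06911192,  0.        ,  0.        ,  0.        ,  0.        ]), 'pose': array([[ 8.35239996e-01,  3.98667024e-01, -3.78733091e-01,
         7.96813392e+01],
       [-5.49881358e-01,  6.02845664e-01, -5.78106909e-01,
        -7.83406884e+02],
       [-2.15455955e-03,  6.91116278e-01,  7.22740374e-01,
         1.03175286e+03],
       [ 0.00000000e+00,  0.00000000e+00,  0.00000000e+00,
         1.00000000e+00]])}
wrist {'fx': 331.42810921935563, 'fy': 331.42810921935563, 'cx': 318.43346301139735, 'cy': 200.34020948983257, 'dist': array([-0.03669279,  0.        ,  0.        ,  0.        ,  0.        ]), 'tool_from_camera': array([[-2.70978541e-04,  9.65112588e-01,  2.61835101e-01,
         7.15359082e+01],
       [ 9.99999941e-01,  2.06516368e-04,  2.73710356e-04,
         1.25715669e+00],
       [ 2.10088076e-04,  2.61835159e-01, -9.65112587e-01,
        -8.29657606e+01],
       [ 0.00000000e+00,  0.00000000e+00,  0.00000000e+00,
         1.00000000e+00]])}
0.1 [6.24617033e+02 4.30116040e-02 3.01974909e+02] [ 7.07086435e-01  7.07126811e-01 -4.71863133e-04 -4.73658775e-04]
```

View pics/scene0.png

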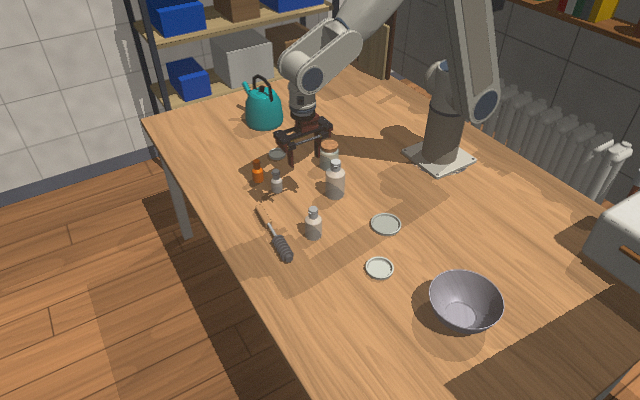

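View pics/wrist0.png

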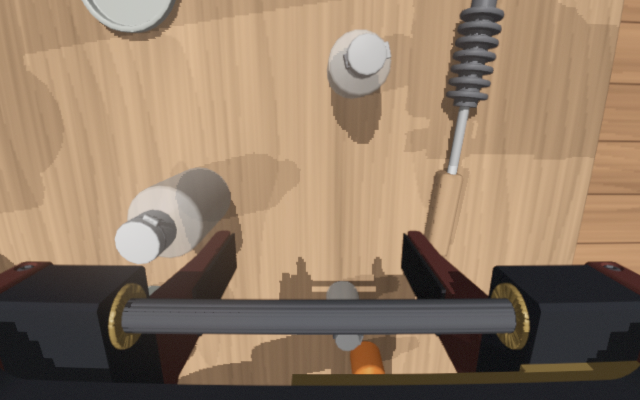

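View pics/side0.png

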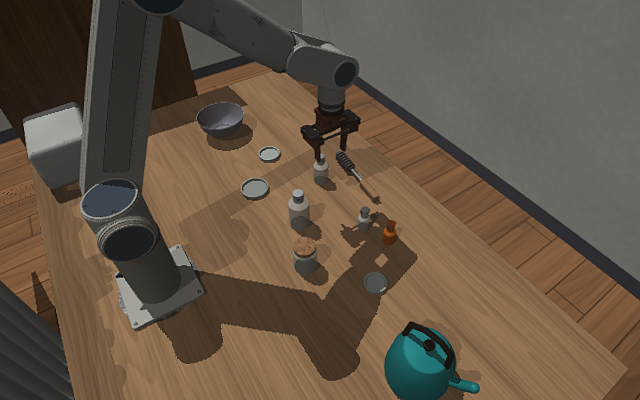

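```bash
cat > h.py <<'E'
from station import env, set_gripper, viewer, workorder
import numpy as np, cv2
from scipy.spatial.transform import Rotation as R
def T(s):
    M=np.eye(4); M[:3,:3]=R.from_quat(s['orientation']).as_matrix(); M[:3,3]=s['tool_pos']; return M
def cam(n, s=None):
    p=viewer.camera_params(n)
    P=T(s)@p['tool_from_camera'] if n=='wrist' else p['pose']
    K=np.array([[p['fx'],0,p['cx']],[0,p['fy'],p['cy']],[0,0,1]])
    return P,K,p['dist']
def ray(c,px,z):
    P,K,d=c
    u=cv2.undistortPoints(np.array([[px]],float),K,d)[0,0]
    v=P[:3,:3]@[u[0],-u[1],-1]; o=P[:3,3]
    return (o+v*(z-o[2])/v[2])[:2]
def proj(c,X):
    P,K,d=c
    q=(np.atleast_2d(X)-P[:3,3])@P[:3,:3]*[1,-1,-1]
    return cv2.projectPoints(q,np.zeros(3),np.zeros(3),K,d)[0][:,0]
E
python3 - <<'E'
from h import *
c=cam('scene');d=cam('side')
for n,a,b,z in [('sA',(386,224),(255,188),12),('sB',(379,268),(269,154),12),('sC',(277,154),(375,282),12),('L',(336,163),(298.5,192),150),('M',(313,210),(320,158),120),('S',(277,174),(364,210),92),('O',(257,163),(391,224),92),('jar',(330,146),(305,243),104)]:
    print(n,ray(c,a,z).round(),ray(d,b,z).round())
for w in (30,23,20): pass
q=[2**-.5,2**-.5,0,0]
env.reach([600,-150,420],q)
s=env.read_state();cv2.imwrite("pics/w1.png",viewer.camera('wrist'));np.savez('w1.npz',**{k:s[k] for k in('tool_pos','orientation')})
cv2.imwrite("pics/sc1.png",viewer.camera('scene')); print(s['time_s'],s['tool_pos'])
E
```

```text
sA [431. 211.] [429. 194.]
sB [568. 353.] [563. 335.]
sC [ 554. -343.] [ 549. -359.]
L [489. -12.] [488. -30.]
M [664. 122.] [652.  97.]
S [ 659. -133.] [ 649. -165.]
O [ 691. -230.] [ 683. -258.]
jar [ 415. -165.] [ 418. -180.]
0.9417 [ 599.65631858 -149.36634488  418.88873872]
```

View pics/w1.png

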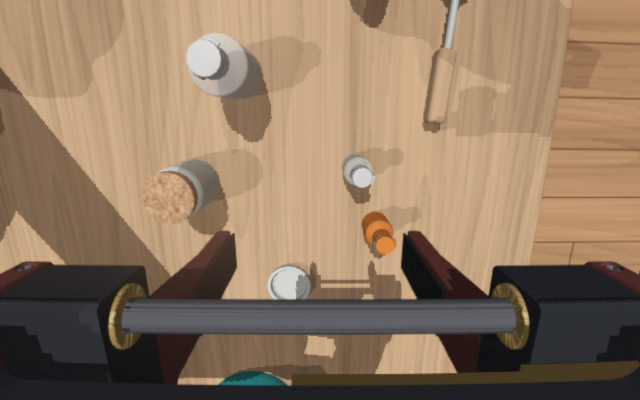

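```bash
python3 - <<'E'
from h import *
q=[2**-.5,2**-.5,0,0]
w0=cam('wrist',dict(tool_pos=[624.617,.043,301.97],orientation=[ 7.07086435e-01,7.07126811e-01,-4.71863133e-04,-4.73658775e-04]))
w1=cam('wrist',dict(np.load('w1.npz')))
for n,c,a,z in [('L',w0,(138,241),150),('M',w0,(367,53),120),('S',w0,(347,335),92),('L',w1,(206,57),150),('S',w1,(362,177),92),('sC',w1,(290,284),14),('O',w1,(385,244),92),('jar',w1,(169,197),104)]:
    print(n,ray(c,a,z).round())
im=viewer.camera('wrist')
for n in('scene','side'):
    c=cam(n); s=env.read_state(); X=T(s)
    tips=[(X@[0,e*44,80,1])[:3] for e in(-1,1)]; pp=proj(c,tips); base=proj(c,[[0,0,0]]); print(n,pp.round(),base.round())
    im=viewer.camera(n)
    for p in pp: cv2.circle(im,tuple(int(v*1) for v in p),2,(0,0,255),-1)
    x,y=pp.mean(0).astype(int); y=max(y,75);x=max(x,100)
    cr=cv2.resize(im[y-75:y+75,x-100:x+100],None,fx=4,fy=4); cv2.imwrite(f'pics/tip_{n}.png',cr)
E
```

```text
L [487. -25.]
M [662. 113.]
S [ 655. -153.]
L [489. -25.]
S [ 655. -158.]
sC [ 553. -352.]
O [ 689. -249.]
jar [ 413. -181.]
scene [[298. 103.]
 [274. 110.]] [[438. 156.]]
side [[340. 160.]
 [366. 148.]] [[158. 284.]]
```

View pics/tip_scene.png

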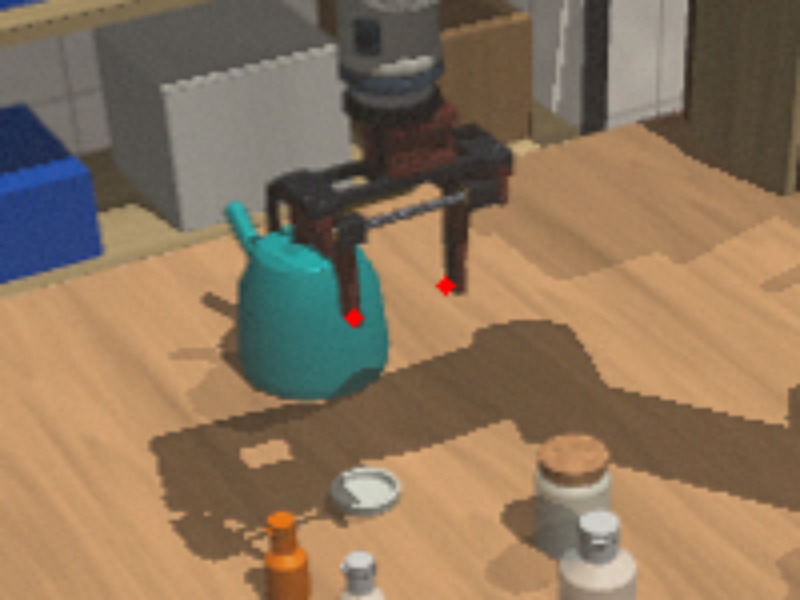

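View pics/tip_side.png

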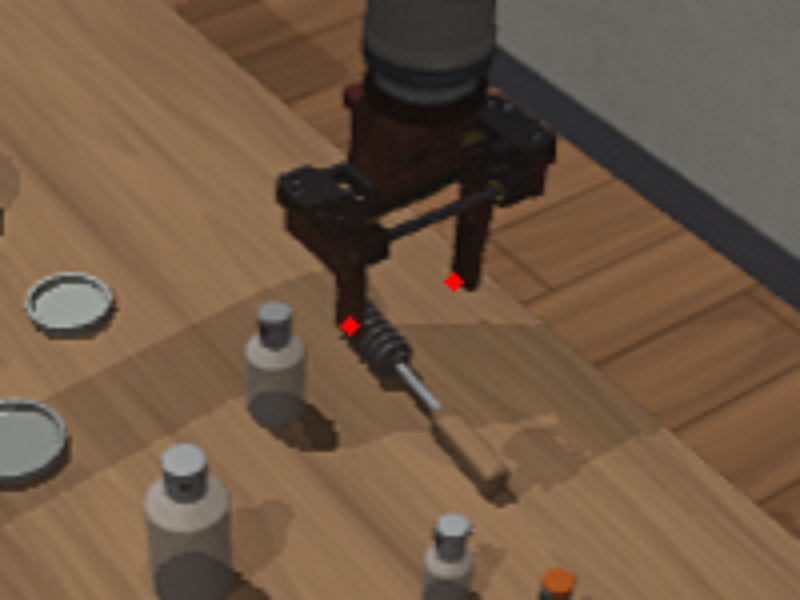

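```bash
cat >> h.py <<'E'
Q=[2**-.5,2**-.5,0,0]
SPEC={'L':(35.,102,18.,150),'M':(28.,74,15.,120),'S':(21.,48,13.,92),'sL':(52.,14),'sM':(44.,14),'sS':(36.,14)}
def circ(xy,r,z):
    a=np.linspace(0,2*np.pi,60); return np.c_[xy[0]+r*np.cos(a),xy[1]+r*np.sin(a),0*a+z]
def tile(im,c,n,xy,h=65,f=4):
    p=SPEC[n]; ctr=proj(c,[[*xy,p[-1] if n[0]!='s' else 14]])[0].astype(int)
    x0,y0=max(ctr[0]-h,0),max(ctr[1]-h,0)
    t=cv2.resize(im[y0:y0+2*h,x0:x0+2*h],(2*h*f//2,)*2,interpolation=cv2.INTER_CUBIC)
    cs=[(p[0],14)] if n[0]=='s' else [(p[2],p[3]),(p[0],0)]
    for r,z in cs:
        q=(proj(c,circ(xy,r,z))-[x0,y0]+.5)*f/2
        cv2.polylines(t,[q.astype(np.int32)],True,(0,0,255),1)
    cv2.putText(t,n,(5,18),0,.6,(255,0,0),2); return t
E
python3 - <<'E'
from h import *
import pickle
est={'sS':(553,-352),'S':(655,-158),'L':(488,-25),'sL':(430,202),'sM':(565,344),'M':(662,113)}
out={};tiles=[]
for n,xy in est.items():
    env.reach([*xy,350],Q); s=env.read_state(); im=viewer.camera('wrist'); c=cam('wrist',s)
    out[n]=(im,{k:s[k] for k in('tool_pos','orientation')}); tiles.append(tile(im,c,n,xy))
pickle.dump(out,open('v.pkl','wb')); print(s['time_s'])
cv2.imwrite('pics/m1.png',np.vstack([np.hstack(tiles[:3]),np.hstack(tiles[3:])]))
for px in((265,128),): print(ray(cam('scene'),px,0))
print('bowl',ray(cam('scene'),(466,297),85))
E
```

```text
6.7833
[ 499.88043374 -560.69205123]
bowl [473.90301764 603.24319214]
```

View pics/m1.png

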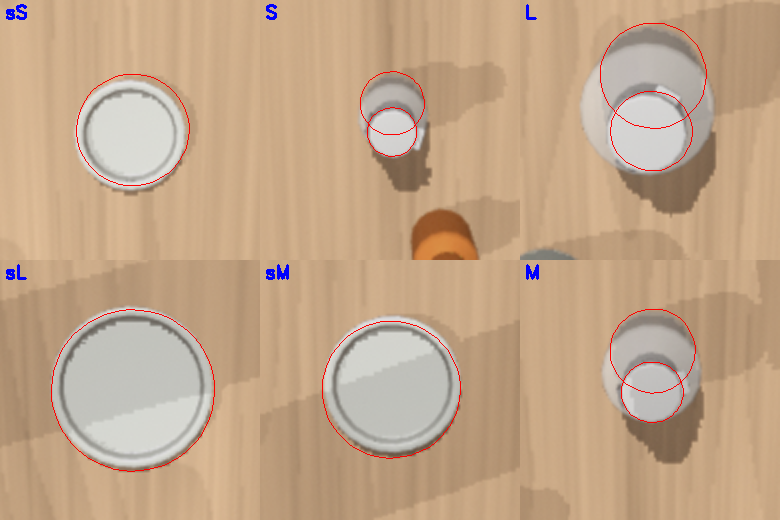

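```bash
cat >> h.py <<'E'
def job(n,b,s,gz):
    zt=gz+61; up=zt+130
    env.reach([*b,up],Q); set_gripper(70); env.move_l([*b,zt],rate=120); env.hold(.3)
    set_gripper(2*SPEC[n][2]-10); st=env.read_state(); z0=st['tool_pos'][2]; print('grip',st['width'],st['grip_force'],st['tool_pos'].round(1))
    env.move_l([*b,up],rate=100); env.move_l([*s,up],rate=120); env.hold(.4)
    st=env.read_state(); print('held',st['width'],st['grip_force'],st['tool_pos'].round(1))
    env.move_l([*s,zt+15],rate=100); env.hold(.2)
    r=env.move_l([*s,zt+3],rate=20,f_stop=4); st=env.read_state(); print('down',r,st['tool_pos'][2]-z0,st['force'].round(1))
    env.hold(.2); set_gripper(62); env.move_l([*s,up],rate=120); 
E
python3 - <<'E'
from h import *
job('L',(488,-25),(430,202.5),133)
env.reach([430,160,350],Q); s=env.read_state(); im=viewer.camera('wrist'); c=cam('wrist',s)
t=tile(im,c,'L',(430,202.5)); t2=tile(im,c,'sL',(430,202.5))
cv2.imwrite('pics/L.png',np.hstack([t,t2])); print(env.read_state()['time_s'])
E
```

```text
grip 35.149163951693446 29.999323541836702 [487.9 -25.  193.9]
held 35.42990915642265 29.999000588522904 [430.  202.4 324. ]
down True 4.600821114954954 [-0.7 -0.2  4.9]
18.7417
```

View pics/L.png

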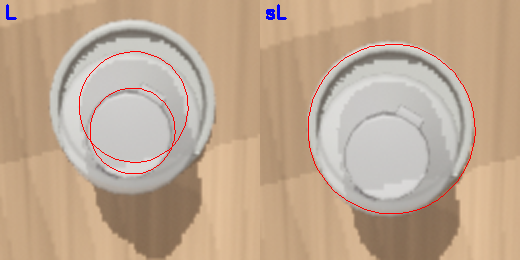

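The picture shows the large bottle seated within the large saucer: its cap is within a couple of mm of the predicted circle, and the rim is visible all round. Next are the medium and small bottles.

```bash
python3 - <<'E'
from h import *
env.reach([560,150,350],Q)
job('M',(662,113),(565.5,346),103)
env.reach([600,100,350],Q)
job('S',(655,-158),(552.5,-355),76)
env.reach([552,-380,350],Q); s=env.read_state(); im=viewer.camera('wrist'); c=cam('wrist',s)
t=[tile(im,c,n,(552.5,-355)) for n in('S','sS')]
env.reach([565,310,350],Q); s=env.read_state(); im=viewer.camera('wrist'); c=cam('wrist',s)
t+=[tile(im,c,'M',(565.5,346))]
cv2.imwrite('pics/MS.png',np.hstack(t))
env.reach([600,0,420],Q);print(env.read_state()['time_s'])
cv2.imwrite('pics/side2.png',viewer.camera('side'))
E
```

```text
grip 29.122540493654213 29.999539599521086 [662.  113.  163.9]
held 29.31285191904552 29.999493366340175 [565.5 345.9 294. ]
down True 4.674586602286951 [-1.1  0.5  4. ]
grip 25.57233154176641 29.999819268268766 [ 655. -158.  137.]
held 25.30839146949526 29.999863755765546 [ 552.5 -354.9  267. ]
down True 4.859122195406144 [-1.1 -0.2  4.3]
47.65
```

View pics/MS.png

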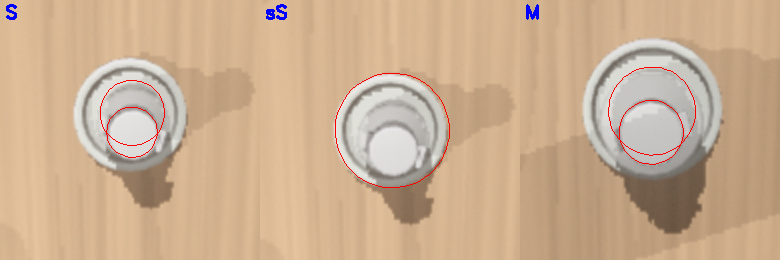

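View pics/side2.png

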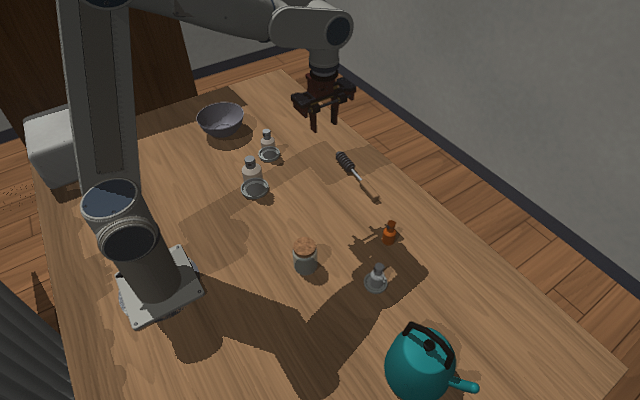

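All three bottles stand in their saucers: large at (253,178), medium at (268,147) and small at (376,278). The jar, kettle, bowl, brush and orange look-alike sit where they were in the first side picture.

```bash
python3 -c "
from station import workorder
print(workorder.sign_off())"
```

```text
the job is handed in; nothing more can be done
None
```

I stood the three bottles upright in their matching saucers and let go, placing large, then medium, then small, and handed the job in at about 48 s; nothing else appeared to have moved in the final picture.

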